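# Two-pad release of a ball feeder

### The job

Let the steel ball out of its stop on the gravity feeder: put one fingertip on each of the two black push pads and press both fully down together, never one alone, and keep them down until the ball has rolled to the lower end of the chute and stopped there. Then let both pads come back up. Do not touch the ball, grasp or lift anything, or move the things lying around.

Things in the scene. Friction and masses are not known exactly. Their poses are not given: they have to be found in the camera images.
- feeder: Gravity feeder fixed to the table: grey base plate 250 x 150 x 8 mm carrying an open aluminium chute (inner width 33 mm, side walls 20 mm high) and two grey pad housings. Origin at the centre of the plate's underside on the table, z up. The chute runs along the feeder's x axis on its centre line and falls 10 degrees towards -x; it ends in a dark stop wall at x = -107 mm. Nothing of it is higher than 81 mm.
- pad_left_top (a point): Centre of the top face of the left (feeder +y) black push pad, 30 mm ahead of the feeder's origin along feeder x, 43 mm to the left of the chute's centre line, 80 mm above the table when up. The face is level, 34 mm along feeder x by 36 mm along feeder y. Axes as the feeder's.
- pad_right_top (a point): The same for the right (feeder -y) push pad. The two pad centres are 86 mm apart, with a clear gap of 50 mm between the pads; between them lies the chute with the ball, whose top is 74 mm above the table.
- pad_left (a joint): Travel of the left pad in m: 0 up, 0.012 fully down at a solid stop. Spring: starts to move at about 1.5 N, about 4.5 N when fully down (both pads together 9 N). Each pad draws down one of two pins that stop the ball, and a pin clears it only past 0.008; one pin alone holds the ball. The pads spring back up when let go.
- pad_right (a joint): Travel of the right pad, as for the left.
- ball: Centre of a loose bare steel ball of 30 mm diameter, about 0.11 kg. At the start it rests in the upper end of the chute against the two pins, at 43, 0, 59 mm in the feeder's frame; freed, it rolls about 140 mm down the chute within some 1 s and lies against the stop wall at about -95, 0, 34 mm.
- box_small: Bystander: small brown card box, 78 x 97 x 41 mm, loose; origin at the centre of its underside.
- knob_gear: Bystander: round black gear knob, 40 mm wide, 31 mm high, loose; origin at the centre of its underside.
- striker_plate: Bystander: grey metal door striker plate with an upright pin, 42 x 72 x 26 mm, loose; origin at the centre of its underside.
Not all that is in view belongs to the job. Several things have the shape of the ball; the one meant has the colours described above.

How it is judged (in metres and radians):
On the way:
1. both pads are held down, by more than 9 of their 12 mm, with the ball already lying at the lower end of the chute (value of joint each of pad_left, pad_right above 0.009 m and x of ball in the frame of feeder below -0.08 m and y of ball in the frame of feeder between -0.015 and 0.015 m and z of ball in the frame of feeder between 0.02 and 0.05 m), for 0.2 s.
At the end, for the whole second after the job is handed in: The ball lies at rest in the chute against its lower stop wall (centre within 15 mm of its resting place along the chute) and both pads are back up (within 2 mm) (x of ball in the frame of feeder below -0.08 m and y of ball in the frame of feeder between -0.015 and 0.015 m and z of ball in the frame of feeder between 0.02 and 0.05 m and linear speed of ball below 0.03 m/s and value of joint each of pad_left, pad_right below 0.002 m); the robot touches nothing.
It fails at once if one pad is pressed past 9 mm while the other is down less than 2 mm ((value of joint pad_left above 0.009 m and value of joint pad_right below 0.002 m) or (value of joint pad_right above 0.009 m and value of joint pad_left below 0.002 m)).
It fails at once if the robot touches the ball (over 0.5 N) (contact force between any of the fingers, the arm and ball above 0.5 N).
It fails at once if the ball leaves the chute or is lifted (z of ball in the frame of feeder above 0.075 m or y of ball in the frame of feeder above 0.02 m or y of ball in the frame of feeder below -0.02 m).
It fails at once if a bystander is moved by more than 20 mm (distance of any of box_small, knob_gear, striker_plate from where it was at the start of the episode above 0.02 m).
It fails at once if a bystander is lifted more than 15 mm off the table (height (world z) of any of box_small, knob_gear, striker_plate above 0.015 m).
It also fails if it takes over 32 s, if anything falls off the work surface, if the arm or the gripper's body presses on something with over 40 N, if the wrist force passes 120 N, or if a joint passes its speed limit or range.

### The arm

A 6-joint arm with a two-finger parallel gripper is mounted at the origin on a cart in front of the work surface, level with it; the furniture and walls round the work are solid. World frame = base frame: x ahead of the robot, y to its left, z up, the work surface at z = 0. Lengths are in m, angles in degrees, forces in N, time in s.
With the tool pointing down it reaches from about 0.35 to 0.875 m from the base axis. Payload 4.2 kg.
Tool frame: the origin (TCP) lies midway between the tips of the shut fingers; the grasp point (between the pads) lies 19 mm behind it; z points along the fingers, y is the line along which they close (so a half turn about z gives the same grasp; the last joint's range is limited). The gripper opens to 87 mm and grips with 3 to 60 N. Pads are 19 mm wide; open, the fingers measure 117 mm over their backs; the gripper's body (75 mm by 190 mm) begins 51 mm behind the grasp point.
Start: joints at [-48.552, 22.042, 0.453, 0, -68.411, -14.817], TCP at [0.28, -0.559, 0.223] pointing down, gripper open.
Joint ranges: [-179.83, 179.83], [-69.29, 118.12], [-61.27, 80.66], [-181.25, 117.63], [-171.15, -9.14], [-177.46, 177.46]. Speed limits (degrees/s): [159.86, 159.86, 180, 180, 180, 180].

### API

Orientations are given as a 3x3 rotation matrix whose columns are the frame's x, y, z axes.
In Python, from station import sense, capture, finish_job, silhouettes, landmark_of gives the robot as it stands.
- The arm moves only by the tool step_arm, never from a script. Its arguments are lists of equal length, an entry for each row: "linear": the shift along the tool's x, y, z in mm, a list of three; "delta_rot": the turn, a rotation vector about the tool's x, y, z in rad, a list of three; "grip": the finger opening in mm, from 0 to 87. A call has 1 to 10 rows; each row shifts and turns the commanded pose from where the row before left it, along the tool's axes as they then stand; what a row does not reach is not made up. A row lasts 1/8 s, in which the tool goes at most 62.5 mm and 10.7 degrees, less where a joint would pass 70% of its speed; a pose out of reach is approached as far as the arm can. A call with a gripper value outside its range is refused whole. The fingers move at their own pace and stop on an object; the grip force is fixed at half the most. Time passes only in rows, so rows that do not move let the fingers close. It gives the time, the measured TCP pose, the force, the opening and the grip force at its end, in the units of the state.
- sense(): the state, without advancing time (a new reading comes with each control period).
- capture(name): name is "scene" or "side" or "wrist"; returns a dict with "img" (384x512x3 uint8, red, green, blue), "fx", "fy", "cx", "cy" (pixels), "world_to_cam" (4x4, takes a point from world to camera coordinates); the wrist camera has in their place "mount" (4x4, takes a point from camera to tool coordinates, whose origin is the TCP and whose axes are the flange's). Camera axes: x right, y up, looking along -z (the intrinsics and any distortion apply to the point x, -y, -z); pixel columns grow to the right and rows downward; lengths in m; the calibration is good to about 2 mm. A picture is of the moment at which its call begins: read the wrist's pose just before it. There is no depth.
- finish_job(): hands the job in; it is judged then, once.
Trained networks look in the newest picture that a camera, given by its name, has taken for a name from the list of things; names that differ only in an ending like _2 or _b are one class to them, and where a whole thing is asked for, a point or a joint stands for the part that bears it (a point fixed in the world has none). Each returns a list of dicts, best first, with "score" (0 to 1); they miss things now and then, are a little off and sometimes report something else, mostly with a low value. They report only what shows in the picture. A call takes as long as a camera call. They do not tell look-alikes from the thing itself.
- silhouettes(camera, label): "mask" (384x512 bool, what is visible of it) and "point" ([column, row] in pixels, amid what is visible of it).
- landmark_of(camera, label): "point" ([column, row] in pixels: a listed point, or the origin of a listed thing).
The state is a dict: "time_s": time; "joints": joint angles; "joint_velocities": joint speeds; "effort": joint torques, N m; "tcp_pos": TCP position; "ee_rot": TCP orientation; "wrist_force": force on the tool from outside, world axes, zero at the start; "moment": the same for the moment, N m; "gripper_width": opening from 0.0 (shut) to 1.0 (fully open); "gripper_force": force on a finger pad.
Only numpy, scipy, OpenCV 4.12 (cv2) and the standard library are available. Lean on these libraries where they do the work, as an engineer would, in place of code of your own. Each camera call takes 0.05 s, during which the arm holds its last target. There are 200 camera calls.

## Working session

There is one attempt and no reset: what is moved stays moved. The work goes in short steps, Python scripts to look and compute and a tool call to move; the robot and the scene stay as the last step left them, time stands still between calls to the robot, and variables do not carry over. Pictures are saved under pics/ and viewed, at most 10 in all, crops included, and the job is handed in when it is done.

Besides the shell and the picture viewer there is one more tool, called after "Call:" by a JSON object that holds its "method" and its "body", one argument or row to a line. step_arm: Moves the arm, as the interface text tells. Its arguments: {"type":"object","properties":{"linear":{"type":"array"},"delta_rot":{"type":"array"},"grip":{"type":"array"}},"required":["linear","delta_rot","grip"]}

```bash
mkdir -p pics
cat > h.py <<'E'
import numpy as np, cv2
from station import *
def uv(c,p,W=None):
    W=c['world_to_cam'] if W is None else W
    q=(W@np.c_[p,np.ones(len(p))].T)[:3]
    return np.c_[c['cx']+c['fx']*q[0]/-q[2], c['cy']+c['fy']*-q[1]/-q[2]]
def onplane(c,px,z):
    W=c['world_to_cam'];R=W[:3,:3];o=-R.T@W[:3,3]
    d=R.T@np.array([(px[0]-c['cx'])/c['fx'],-(px[1]-c['cy'])/c['fy'],-1])
    return o+d*(z-o[2])/d[2]
E
python3 - <<'E'
from h import *
s=sense();print(s['time_s'],s['tcp_pos'],s['ee_rot'],s['gripper_width'])
ims=[]
for n in['scene','side']:
    c=capture(n);print(n,[k for k in c if k!='img']);ims.append(c['img'])
    for l,z in[('pad_left_top',.08),('pad_right_top',.08),('feeder',0),('ball',.059),('box_small',0),('knob_gear',0),('striker_plate',0)]:
        for r in landmark_of(n,l)[:3]:print(l,round(r['score'],2),np.round(r['point'],1),np.round(onplane(c,r['point'],z),3))
    cv2.imwrite(f'pics/{n}.png',cv2.resize(c['img'][:,:,::-1],(800,600)))
E
```

```text
0.0 [ 0.27989504 -0.55815194  0.22145318] [[-8.93997860e-01 -4.48069896e-01 -1.09331935e-03]
 [-4.48071212e-01  8.93995847e-01  1.90139228e-03]
 [ 1.25466320e-04  2.18972556e-03 -9.99997595e-01]] 0.9992762868508374
scene ['fx', 'fy', 'cx', 'cy', 'world_to_cam']
pad_left_top 0.79 [227.2 199.4] [0.622 0.175 0.08 ]
pad_right_top 0.66 [266.8 191.9] [0.576 0.098 0.08 ]
ball 0.68 [313.  180.4] [ 0.541 -0.028  0.059]
ball 0.67 [288.5 179.4] [0.586 0.009 0.059]
ball 0.54 [243.5 200.2] [0.612 0.136 0.059]
box_small 0.91 [171.9 242.1] [0.678 0.294 0.   ]
knob_gear 0.71 [317.3 234.7] [0.457 0.06  0.   ]
striker_plate 0.87 [305.4 207.2] [0.534 0.004 0.   ]
side ['fx', 'fy', 'cx', 'cy', 'world_to_cam']
pad_left_top 0.69 [264.7 174. ] [0.624 0.197 0.08 ]
pad_right_top 0.54 [274.5 191.7] [0.587 0.105 0.08 ]
feeder 0.64 [257.5 214. ] [0.574 0.157 0.   ]
ball 0.7 [332.4 240.8] [ 0.581 -0.092  0.059]
ball 0.7 [318.8 258.5] [ 0.523 -0.118  0.059]
ball 0.57 [275.8 193.6] [0.608 0.128 0.059]
box_small 0.58 [260.7 182.7] [0.679 0.297 0.   ]
box_small 0.41 [237.3 244.6] [ 0.466  0.074 -0.   ]
knob_gear 0.73 [274.2 192.2] [0.676 0.227 0.   ]
knob_gear 0.54 [236.2 246.5] [0.46  0.069 0.   ]
```

View pics/scene.png

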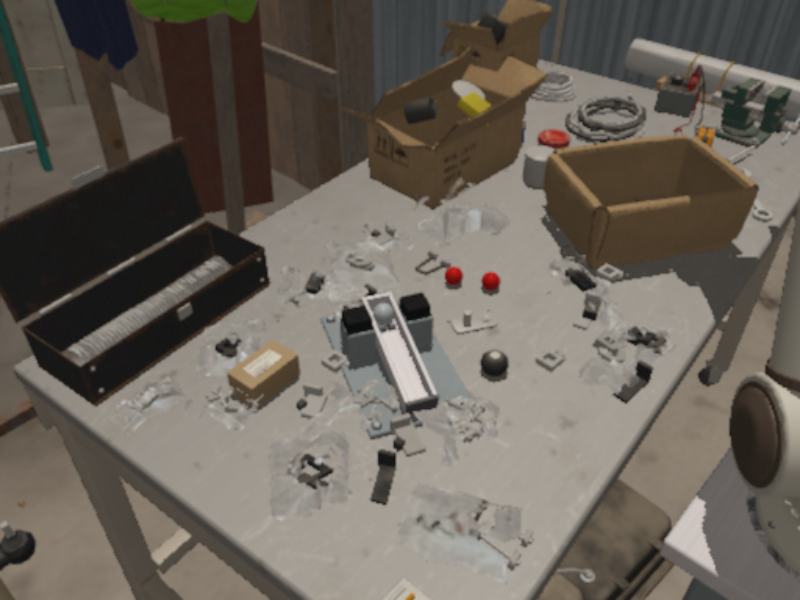

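View pics/side.png

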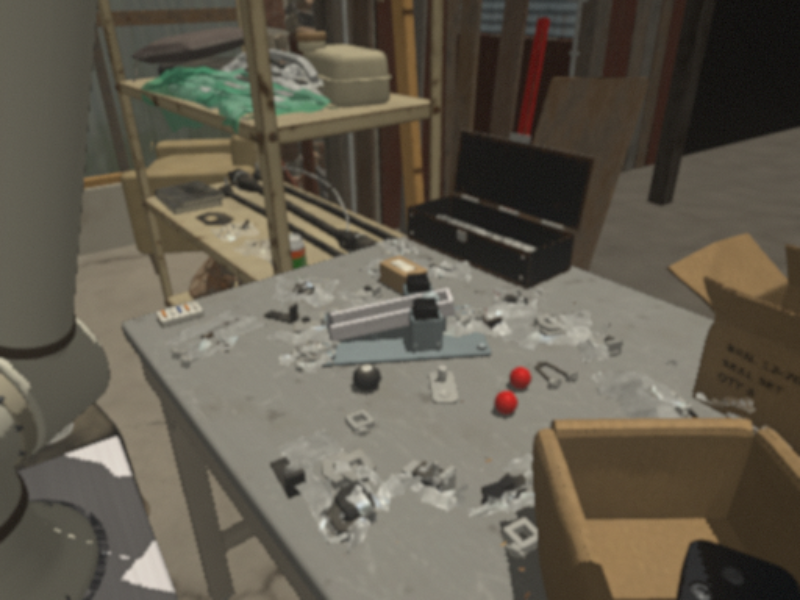

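The scene view shows the feeder at about (390,350), with its left pad at (357,318), its right pad at (415,305) and the steel ball between them at (383,312). The red and black balls are decoys. The side view agrees, with the feeder at about (410,325). That gives a yaw of about -31° and a pad midpoint near (0.60, 0.137).

Call:
{"method": "step_arm", "body": {
  "linear": [
    [-46,37,-4],
    [-46,37,-4],
    [-46,37,-4],
    [-46,37,-4],
    [-46,37,-4],
    [-46,37,-4],
    [-46,37,-4],
    [-46,37,-4],
    [-46,37,-4],
    [-46,37,-4]
  ],
  "delta_rot": [
    [0,0,0],
    [0,0,0],
    [0,0,0],
    [0,0,0],
    [0,0,0],
    [0,0,0],
    [0,0,0],
    [0,0,0],
    [0,0,0],
    [0,0,0]
  ],
  "grip": [72,72,72,72,72,72,72,72,72,72]
}}

```text
time_s: 2.05
tcp_pos: [0.5261, -0.0198, 0.2631]
ee_rot: [[-0.894, -0.449, 0.001], [-0.449, 0.894, 0.0], [-0.001, -0.0, -1.0]]
wrist_force: [0.5, 0.4, 0.2]
gripper_width: 0.828
gripper_force: 0.0
```

Call:
{"method": "step_arm", "body": {
  "linear": [
    [-46,37,0],
    [-46,37,0],
    [-40,30,0],
    [0,0,0],
    [0,0,0],
    [0,0,0],
    [0,0,0],
    [0,0,0],
    [0,0,0],
    [0,0,0]
  ],
  "delta_rot": [
    [0,0,0],
    [0,0,0],
    [0,0,0],
    [0,0,0.17],
    [0,0,0.17],
    [0,0,0.17],
    [0,0,0.17],
    [0,0,0.17],
    [0,0,0.15],
    [0,0,0]
  ],
  "grip": [72,72,72,72,72,72,72,72,72,72]
}}

```text
time_s: 3.3
tcp_pos: [0.5969, 0.1304, 0.2626]
ee_rot: [[-0.861, 0.508, 0.0], [0.508, 0.861, -0.0], [-0.0, -0.0, -1.0]]
wrist_force: [0.6, 0.9, -1.0]
gripper_width: 0.83
gripper_force: 0.0
```

```bash
cat >> h.py <<'E'
def wrist():
    s=sense();c=capture('wrist')
    T=np.eye(4);T[:3,:3]=s['ee_rot'];T[:3,3]=s['tcp_pos']
    c['world_to_cam']=np.linalg.inv(T@c['mount']);return s,c
E
python3 - <<'E'
from h import *
s,c=wrist();print(s['time_s'],s['tcp_pos'],np.round(s['ee_rot'],3).tolist(),s['gripper_width'])
for l,z in[('pad_left_top',.08),('pad_right_top',.08),('feeder',0),('ball',.059)]:
    for r in landmark_of('wrist',l)[:3]:print(l,round(r['score'],2),np.round(r['point'],1),np.round(onplane(c,r['point'],z),4))
cv2.imwrite('pics/w1.png',c['img'][:,:,::-1])
E
```

```text
3.3 [0.59688315 0.13040787 0.26257775] [[-0.861, 0.508, 0.0], [0.508, 0.861, -0.0], [-0.0, -0.0, -1.0]] 0.8301367087536204
pad_left_top 0.95 [302.8 169.7] [0.6193 0.1798 0.08  ]
pad_left_top 0.39 [395.3 148.1] [0.6502 0.2792 0.08  ]
pad_right_top 0.6 [225.3 172.9] [0.578 0.103 0.08 ]
feeder 0.92 [259.3 138.7] [0.571  0.1531 0.    ]
feeder 0.59 [296.3 171.3] [0.6356 0.1746 0.    ]
ball 0.64 [261.9 176.1] [0.6061 0.1349 0.059 ]
ball 0.51 [116.1 226.4] [ 0.5685 -0.0539  0.059 ]
ball 0.39 [159.  242.3] [ 0.6134 -0.0202  0.059 ]
```

View pics/w1.png

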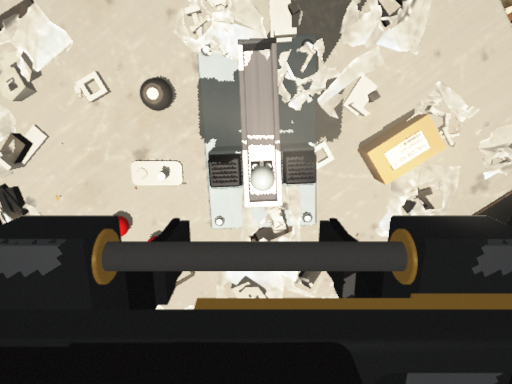

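The wrist picture shows the right pad at (225,171), the left pad at (301,168) and the ball at (262,177). The feeder is turned about 2° from the tool, so I will correct that, move to the pad midpoint (0.597, 0.1405) and descend partway.

Call:
{"method": "step_arm", "body": {
  "linear": [
    [5,9,0],
    [0,0,40],
    [0,0,40],
    [0,0,30],
    [0,0,20],
    [0,0,12],
    [0,0,0]
  ],
  "delta_rot": [
    [0,0,-0.038],
    [0,0,0],
    [0,0,0],
    [0,0,0],
    [0,0,0],
    [0,0,0],
    [0,0,0]
  ],
  "grip": [72,72,72,72,72,72,72]
}}

```text
time_s: 4.42
tcp_pos: [0.597, 0.1409, 0.1199]
ee_rot: [[-0.879, 0.476, -0.001], [0.476, 0.879, -0.001], [0.001, -0.001, -1.0]]
wrist_force: [-0.1, -0.3, -0.7]
gripper_width: 0.825
gripper_force: 0.0
```

Run:
```python
from h import *
s,c=wrist();print(s['time_s'],s['tcp_pos'],np.round(s['ee_rot'],3).tolist(),s['wrist_force'])
def show(n,c):
  for l,z in[('pad_left_top',.08),('pad_right_top',.08),('feeder',0),('ball',.059)]:
    for r in landmark_of(n,l)[:2]:
        p=onplane(c,r['point'],z);print(n,l,round(r['score'],2),np.round(r['point'],1),'tool mm',np.round(1000*s['ee_rot'].T@(p-s['tcp_pos']) if hasattr(s['ee_rot'],'T') else 1000*np.array(s['ee_rot']).T@(p-np.array(s['tcp_pos'])),1))
show('wrist',c)
d=capture('scene');show('scene',d)
a=c['img'][60:320,100:420];b=d['img'][100:260,180:340]
cv2.imwrite('pics/w2.png',np.hstack([cv2.resize(a,(460,374)),cv2.resize(b,(340,374))])[:,:,::-1])
```

```text
4.425 [0.59695937 0.1408971  0.11992597] [[-0.879, 0.476, -0.001], [0.476, 0.879, -0.001], [0.001, -0.001, -1.0]] [-0.10862322 -0.28469942 -0.7202777 ]
wrist pad_left_top 0.7 [317.8 216.7] tool mm [-1.  42.7 39.9]
wrist pad_right_top 0.89 [190.7 216.8] tool mm [ -0.9 -44.3  40. ]
wrist feeder 0.83 [255.4 155. ] tool mm [ 30.8   0.4 119.9]
wrist ball 0.93 [253.9 220.5] tool mm [-11.1  -1.1  60.9]
scene pad_left_top 0.62 [225.8 195.9] tool mm [-17.9  41.7  39.9]
scene pad_left_top 0.6 [300.9 206.9] tool mm [ 68.8 -98.3  40.1]
scene pad_right_top 0.5 [265.6 191.2] tool mm [ -5.2 -45.8  40. ]
scene feeder 0.77 [249.5 232.1] tool mm [ 27.3   3.  119.9]
scene ball 0.7 [244.6 201.3] tool mm [-11.1   1.2  60.9]
scene ball 0.53 [289.5 177.4] tool mm [ -59.9 -126.7   61. ]
```

View pics/w2.png

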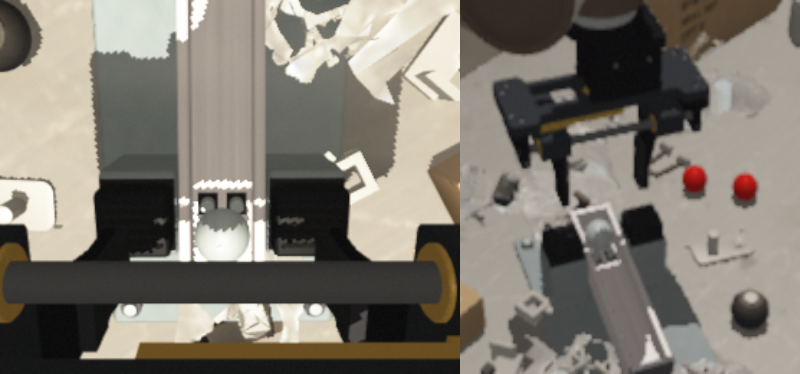

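The tool is centred on the pads: the network puts them at y = +42.7 and −44.3 mm with x ≈ −1 mm, and the crops agree. The ball lies between the fingers with clearance, so I will press.

Call:
{"method": "step_arm", "body": {
  "linear": [
    [0,-1,20],
    [0,0,14],
    [0,0,4],
    [0,0,4],
    [0,0,4],
    [0,0,0]
  ],
  "delta_rot": [
    [0,0,0],
    [0,0,0],
    [0,0,0],
    [0,0,0],
    [0,0,0],
    [0,0,0]
  ],
  "grip": [72,72,72,72,72,72]
}}

```text
time_s: 5.68
tcp_pos: [0.5967, 0.1398, 0.075]
ee_rot: [[-0.879, 0.477, 0.0], [0.477, 0.879, -0.0], [-0.0, -0.0, -1.0]]
wrist_force: [-2.4, -1.1, 4.0]
gripper_width: 0.825
gripper_force: 2.3
```

Call:
{"method": "step_arm", "body": {
  "linear": [
    [0,0,3],
    [0,0,3],
    [0,0,2],
    [0,0,0],
    [0,0,0]
  ],
  "delta_rot": [
    [0,0,0],
    [0,0,0],
    [0,0,0],
    [0,0,0],
    [0,0,0]
  ],
  "grip": [72,72,72,72,72]
}}

```text
time_s: 6.3
tcp_pos: [0.5968, 0.1397, 0.0684]
ee_rot: [[-0.879, 0.477, 0.001], [0.477, 0.879, -0.0], [-0.001, 0.0, -1.0]]
wrist_force: [-5.0, -0.8, 10.2]
gripper_width: 0.827
gripper_force: 4.9
```

Call:
{"method": "step_arm", "body": {
  "linear": [
    [0,0,1],
    [0,0,0],
    [0,0,0],
    [0,0,0],
    [0,0,0],
    [0,0,0],
    [0,0,0],
    [0,0,0],
    [0,0,0],
    [0,0,0]
  ],
  "delta_rot": [
    [0,0,0],
    [0,0,0],
    [0,0,0],
    [0,0,0],
    [0,0,0],
    [0,0,0],
    [0,0,0],
    [0,0,0],
    [0,0,0],
    [0,0,0]
  ],
  "grip": [72,72,72,72,72,72,72,72,72,72]
}}

```text
time_s: 7.55
tcp_pos: [0.5968, 0.1397, 0.0684]
ee_rot: [[-0.879, 0.476, 0.001], [0.476, 0.879, -0.0], [-0.001, 0.0, -1.0]]
wrist_force: [-6.8, -1.6, 14.3]
gripper_width: 0.831
gripper_force: 7.0
```

Run:
```python
from h import *
s,c=wrist();print(s['time_s'],s['tcp_pos'],s['wrist_force'])
d=capture('scene');a=c['img'][0:300,60:460];b=d['img'][100:300,180:340]
cv2.imwrite('pics/w3.png',np.hstack([cv2.resize(a,(480,360)),cv2.resize(b,(300,360))])[:,:,::-1])
```

```text
7.55 [0.59679547 0.13974677 0.06840903] [-6.75608951 -1.63893986 14.25151874]
```

View pics/w3.png

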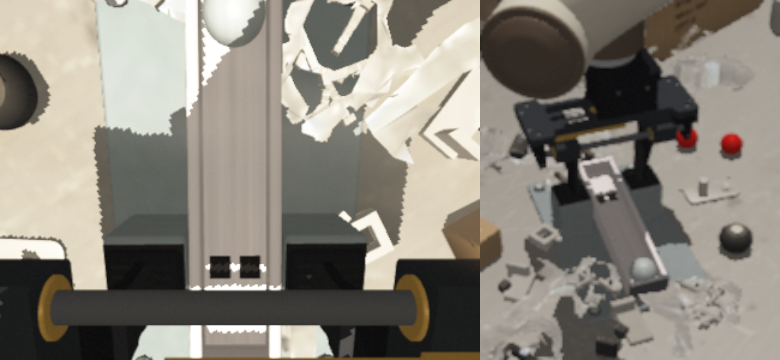

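The pins are down, and the ball is at the lower end against the stop wall, at (645,270) in the right-hand crop. I will hold briefly, then rise straight up.

Call:
{"method": "step_arm", "body": {
  "linear": [
    [0,0,0],
    [0,0,0],
    [0,0,0],
    [0,0,-4],
    [0,0,-5],
    [0,0,-8],
    [0,0,-20],
    [0,0,-40],
    [0,0,-40],
    [0,0,0]
  ],
  "delta_rot": [
    [0,0,0],
    [0,0,0],
    [0,0,0],
    [0,0,0],
    [0,0,0],
    [0,0,0],
    [0,0,0],
    [0,0,0],
    [0,0,0],
    [0,0,0]
  ],
  "grip": [72,72,72,72,72,72,72,72,72,72]
}}

```text
time_s: 8.9
tcp_pos: [0.5993, 0.141, 0.1866]
ee_rot: [[-0.879, 0.477, 0.009], [0.477, 0.879, 0.004], [-0.006, 0.008, -1.0]]
wrist_force: [-0.5, 0.7, -0.1]
gripper_width: 0.826
gripper_force: 0.0
```

Run:
```python
from h import *
s,c=wrist();print(s['time_s'],s['tcp_pos'],s['wrist_force'])
d=capture('scene');a=c['img'][0:300,60:460];b=d['img'][100:300,180:340]
cv2.imwrite('pics/w4.png',np.hstack([cv2.resize(a,(480,360)),cv2.resize(b,(300,360))])[:,:,::-1])
```

```text
8.9 [0.59930988 0.14096432 0.18662738] [-0.49293864  0.69162615 -0.05615599]
```

View pics/w4.png

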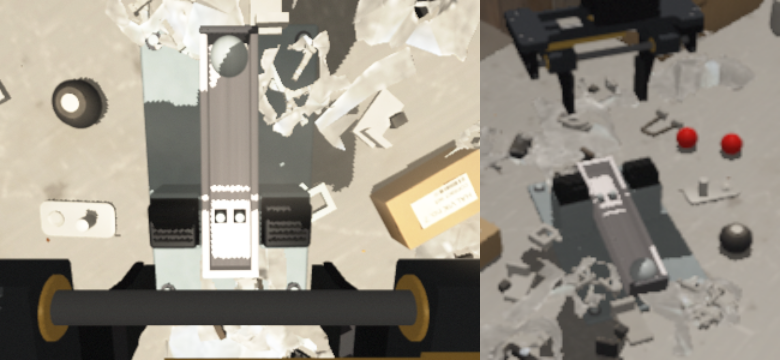

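The ball rests at the stop wall, at (230,55) in the left crop. Both pads are back up, and the gripper is clear.

```bash
python3 -c "from station import *;print(finish_job())"
```

```text
the job is handed in; nothing more can be done
None
```

The job is handed in: I pressed both pads down together and held them until the ball lay at the lower stop, then let both back up with the gripper clear; the hand-in call returned no verdict.

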